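# Release the sample tote's gate and hold it wide for unloading

### The arm

A 7-joint arm with a two-finger parallel gripper is mounted at the origin on the work surface. World frame = base frame: x ahead of the robot, y to its left, z up, the work surface at z = 0. Lengths are in m, angles in rad, forces in N, time in s.
With the tool pointing down it reaches from about 0.425 to 0.95 m from the base axis. Payload 4.7 kg.
Tool frame: the origin (TCP) lies midway between the tips of the shut fingers; the grasp point (between the pads) lies 19 mm behind it; z points along the fingers, y is the direction in which the jaws open and shut (so a half turn about z gives the same grasp; the last joint's range is limited). The gripper opens to 87 mm and grips with 3 to 60 N. Pads are 19 mm wide; open, the fingers measure 117 mm over their backs; the gripper's body (75 mm by 190 mm) begins 51 mm behind the grasp point.
Start: joints at [-1.224, 0.469, -0.049, 1.532, 0.024, 1.141, -0.082], TCP at [0.248, 0.628, 0.223] pointing down, gripper open.
Joint ranges: [-2.59, 2.59], [-0.33, 1.99], [-1.39, 1.29], [0.1, 2.45], [-1.04, 4.18], [0.21, 1.99], [-2.66, 2.66]. Speed limits (rad/s): [2.57, 2.57, 3.14, 3.14, 3.14, 3.14, 3.14].

### API

Orientations are given as a unit quaternion [w, x, y, z].
In Python, from workcell import robot, claw, ik, readout, vision, job, nets gives the robot as it stands. The module is installed in compiled form; this text tells all that it offers. Calls block until the motion is done:
- robot.move_pose(position, orientation): joint-space move of the TCP to a pose.
- robot.move_linear(position, rate=0.15, orientation=None, until_force=None): straight line of the TCP; orientation=None keeps the orientation; rate is the mean speed in m/s. With until_force (N) it stops when the force on the tool has changed by that much, and returns True; else False.
- robot.movej(angles): joint-space move.
- claw.set_gripper(opening): finger opening in m; the grip force is fixed at half the most; returns when the fingers have stopped.
- robot.sleep(seconds).
- ik(position, orientation): joint angles nearest the present ones, or None.
- readout.state(): the state.
- vision.read_camera(name): name is "side" or "top" or "wrist"; returns the picture (420x560x3 uint8, red, green, blue); there is no depth.
- vision.calibration(name): a dict with "camera_matrix" (3x3 intrinsics, pixels), "world_from_camera" (4x4, takes a point from camera to world coordinates). Camera axes: x right, y up, looking along -z (the intrinsics and any distortion apply to the point x, -y, -z); pixel columns grow to the right and rows downward; lengths in m; the calibration is good to about 2 mm. The wrist camera is an equidistant fisheye: a pixel r from the principal point sees the ray r / f radians off the axis. A picture is of the moment at which its call begins: read the wrist's pose just before it. calibration takes no time and is no camera call; for the wrist camera it gives the pose at the moment of the call.
A pose or a line that the arm cannot do raises robot.PlanningError and nothing moves.
- job.job_done(): hands the job in, once; it reports no verdict.
Trained networks look in the newest picture that a camera, given by its name, has taken for a name from the list of things; names that differ only in an ending like _2 or _b are one class to them, and where a whole thing is asked for, a point or a joint stands for the part that bears it (a point fixed in the world has none). Each returns a list of dicts, best first, with "p" (0 to 1); they miss things now and then, are a little off and sometimes report something else, mostly with a low value. They report only what shows in the picture. A call takes as long as a camera call.
- nets.regions_of(camera, thing): "mask" (420x560 bool, what is visible of it) and "box" ([left, top, width, height] in pixels, round what is visible of it).
The state is a dict: "clock": time; "joints": joint angles; "qd": joint speeds; "tau": joint torques, N m; "position": TCP position; "tcp_rot": TCP orientation; "wrist_force": force on the tool from outside, world axes, zero at the start; "moment": the same for the moment, N m; "grip_width": finger opening in m.
Only numpy, scipy, OpenCV 4.12 (cv2) and the standard library are available. Lean on these libraries where they do the work, as an engineer would, in place of code of your own. Each camera call takes 0.05 s, during which the arm holds its last target.

### The job

Open the white sample tote for unloading: first squeeze the catch on the fixed jamb until its bolt is back clear of the gate, then squeeze the catch on the gate and, keeping it squeezed, swing the gate out past its detent until it stands wide, about square to the front of the tote. A spring pulls the gate shut, so finish still holding it there, steady, with the gripper. Leave the racks, bottles and other things on the bench where they stand.

Things in the scene. Friction and masses are not known exactly. Their poses are not given: they have to be found in the camera images.
- tote: White open-topped tote fixed on the bench, 220 x 300 x 105 mm high. Origin on the bench; its -x points out of its front, towards the robot; +y left. The front (12 mm thick, at x = -110 mm) is, left to right: hinge (y 135), gate (y 123 to -29), fixed jamb (y -36 to -138). Only the catches (168 mm high), steel bits (122) and a detent bracket left of the hinge (y 157 to 218; 127 high) rise above it.
- jamb_catch_grip (a point): Middle of the jamb catch, 145 mm above the bench: two grey upright paddles 22 mm wide (tote x), 8 thick, 108 to 168 mm above the bench, side by side along tote y, outer faces 25 mm either side of this point. Pinch them along tote y from above: geared, they move 10 mm each, to 30 mm overall. 5 to 10 N moves them; they stay where left. A steel bolt on the jamb's front goes back with them.
- jamb_catch (a joint): Travel of each jamb paddle in m: 0 as it stands out (bolt 6.5 mm across the front of the gate, bars it), 0.010 fully squeezed. The gate is free of it from 0.007.
- gate_catch_grip (a point): Middle of the gate catch, 145 mm above the bench, on the gate, 120 mm from the hinge axis; shut, 100 mm left of the jamb catch. Two paddles just like the jamb catch's, side by side along the gate; pinched along the gate they move 10 mm each, to 30 mm overall. Springs (2 to 4.5 N each) push them out again: keep them pinched for the first 0.15 rad of swing. Axes turn with the gate.
- gate_catch (a joint): Travel of each gate paddle in m: 0 sprung out (bolt behind its keeper on the jamb), 0.010 fully squeezed. The gate is free of the keeper from 0.007.
- gate (a joint): Gate angle in rad: 0 shut, growing as it swings out to the robot, clockwise from above; stop at 1.75. A spring pulls it shut (0.07 N m at 0, 0.4 at 1.5). A sprung detent resists from about 0.3 to 0.6 (up to 0.8 N m more, in all about 8 N at the catch), then lets go. Left alone when wide, it swings back onto the detent, to 0.9 or less.
- gate_hinge (a point): On the gate's upright hinge axis, 145 mm above the bench, turning with the gate: upright white panel, 12 mm thick, 105 mm high, its catch on top. The panel reaches along this point's own -y axis, from 12 to 164 mm from the axis; its -x face is the outer one. Shut, these axes are parallel to the tote's.
- rack_inside: Orange tube rack with capped tubes, 178 x 78 x 106 mm, inside the tote; leave it. Origin under its middle.
- rack_beside: Orange tube rack with capped tubes, 154 x 78 x 106 mm, on the bench in front of the tote, to the left of the gate's hinge; leave it. Origin under its middle.
- rack_empty: Empty orange tube rack, 154 x 78 x 60 mm, on the bench in front of the tote on the right; leave it. Origin under its middle.
- spray: White bottle, 56 mm in diameter, 130 mm high, inside the tote behind the jamb; leave it. Origin under its middle.
- gel: Clear jar, 60 mm in diameter, 90 mm high, on the bench to the right in front of the jamb; leave it. Origin under its middle.
- scanner: Black handheld scanner standing on its foot, about 75 x 60 x 113 mm, on the bench, in front of the tote, 60 mm or more beyond the reach of the swinging gate; leave it. Origin under its foot.
- marker: Marker pen 118 x 16 x 16 mm lying in front on the right; leave it. Origin under its middle.

How it is judged:
On the way, in this order (a step that is already met when the one before it is completed fails the run):
1. the jamb catch is squeezed back with the gate still shut (value of joint jamb_catch above 0.007 m and value of joint gate below 0.06 rad), for 0.2 s.
2. the gate catch is squeezed with the gate still shut (value of joint gate_catch above 0.007 m and value of joint jamb_catch above 0.0065 m and value of joint gate below 0.1 rad), for 0.05 s.
3. the gate is swung past its detent, by the gripper (value of joint gate above 0.8 rad and contact force between the fingers and gate above 0.5 N), for 0.05 s.
At the end, for the whole second after the job is handed in: The gate stands at more than 1.2 rad (69 degrees), still to within 0.1 rad/s, with the fingers pressing on the gate or its catch with more than 1 N; the jamb catch is still squeezed back (over 6.5 mm); no bystander has been disturbed (value of joint gate above 1.2 rad and velocity of joint gate between -0.1 and 0.1 rad/s and contact force between the fingers and gate above 1 N and value of joint jamb_catch above 0.0065 m); the arm keeps its last pose, push and grip.
It fails at once if a tube rack is shifted 30 mm or tipped (distance of any of rack_inside, rack_beside, rack_empty from where it was at the start of the episode above 0.03 m or angle between any of rack_inside, rack_beside, rack_empty's own z axis and vertical above 0.5 rad).
It fails at once if the bottle, jar or scanner is shifted 30 mm or tipped (distance of any of spray, gel, scanner from where it was at the start of the episode above 0.03 m or angle between any of spray, gel, scanner's own z axis and vertical above 0.5 rad).
It fails at once if the marker pen is shifted 30 mm (distance of marker from where it was at the start of the episode above 0.03 m).
It also fails if it takes over 48 s, if anything falls off the work surface, if the arm or the gripper's body presses on something with over 40 N, if the wrist force passes 120 N, or if a joint passes its speed limit or range.

## Working session

There is one attempt and no reset: what is moved stays moved. The work goes in short steps, each a Python script; the robot and the scene stay as the last script left them, time stands still between calls to the robot, and variables do not carry over. Pictures are saved under pics/ and viewed, and the job is handed in when it is done.

```bash
mkdir -p pics
python3 - <<'E'
from workcell import robot, claw, ik, readout, vision, job, nets
import cv2, numpy as np
np.set_printoptions(precision=4,suppress=True)
for n in ["top","side","wrist"]:
    im=vision.read_camera(n); cv2.imwrite(f"pics/{n}0.png",im[:,:,::-1])
    c=vision.calibration(n); print(n,c)
print(readout.state())
E
```

```text
top {'camera_matrix': array([[435.0258,   0.    , 282.2986],
       [  0.    , 435.0258, 210.5508],
       [  0.    ,   0.    ,   1.    ]]), 'world_from_camera': array([[ 0.0164,  0.9857, -0.1676,  0.4425],
       [-0.9997,  0.0127, -0.0229,  0.0131],
       [-0.0205,  0.1679,  0.9856,  1.0796],
       [ 0.    ,  0.    ,  0.    ,  1.    ]])}
side {'camera_matrix': array([[400.7565,   0.    , 280.6083],
       [  0.    , 400.7565, 205.8399],
       [  0.    ,   0.    ,   1.    ]]), 'world_from_camera': array([[-0.9991,  0.0307, -0.0309,  0.5451],
       [-0.0435, -0.6682,  0.7427,  0.7952],
       [ 0.0022,  0.7434,  0.6689,  0.7894],
       [ 0.    ,  0.    ,  0.    ,  1.    ]])}
wrist {'camera_matrix': array([[325.1923,   0.    , 286.7293],
       [  0.    , 325.1923, 207.9085],
       [  0.    ,   0.    ,   1.    ]]), 'world_from_camera': array([[ 0.3663, -0.8971, -0.2471,  0.1799],
       [ 0.9305,  0.3527,  0.099 ,  0.6536],
       [-0.0017, -0.2661,  0.9639,  0.3829],
       [ 0.    ,  0.    ,  0.    ,  1.    ]])}
{'clock': 0.15, 'joints': array([-1.2239,  0.4693, -0.0486,  1.5334,  0.0241,  1.141 , -0.0823]), 'qd': array([ 0.0003, -0.001 , -0.0006, -0.0027, -0.0006, -0.0013, -0.0019]), 'tau': array([  0.0003, -50.8425,  -0.0811, -23.6417,  -0.0614,   0.0357,
         0.0001]), 'position': array([0.2475, 0.6275, 0.2217]), 'tcp_rot': array([-0.0001,  0.1868,  0.9824, -0.0007]), 'wrist_force': array([ 0.1939,  0.116 , -0.8169]), 'moment': array([0.0313, 0.0275, 0.0691]), 'grip_width': 0.08746553739310967}
```

View pics/top0.png

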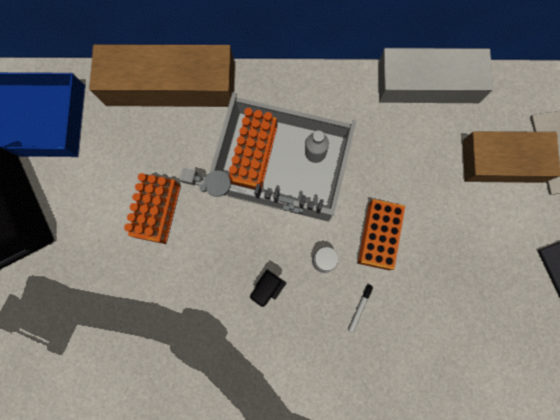

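View pics/side0.png

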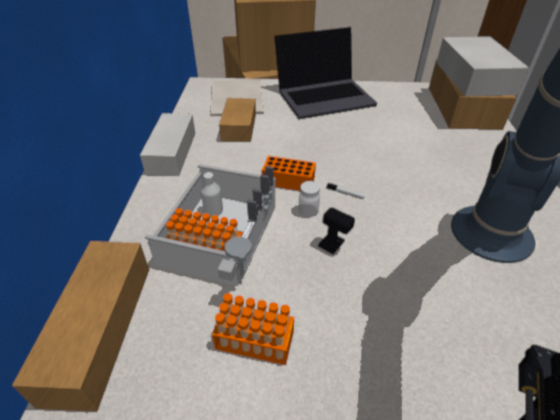

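```bash
cat > h.py <<'E'
from workcell import robot, claw, ik, readout, vision, job, nets
import cv2, numpy as np
np.set_printoptions(precision=4,suppress=True)
def ray(n,u,v):
    c=vision.calibration(n);K=c["camera_matrix"];T=np.array(c["world_from_camera"])
    x=(u-K[0,2])/K[0,0];y=(v-K[1,2])/K[1,1]
    if n=="wrist":
        r=np.hypot(x,y); d=np.array([np.sin(r)*x/max(r,1e-9),np.sin(r)*y/max(r,1e-9),np.cos(r)])
    else: d=np.array([x,y,1.])
    d=np.array([d[0],-d[1],-d[2]])
    return T[:3,3],T[:3,:3]@d
def at(n,u,v,z):
    o,d=ray(n,u,v); return o+d*(z-o[2])/d[2]
def proj(n,p):
    c=vision.calibration(n);K=c["camera_matrix"];T=np.array(c["world_from_camera"])
    q=T[:3,:3].T@(np.asarray(p)-T[:3,3]); x,y,z=q[0],-q[1],-q[2]
    if n=="wrist":
        r=np.hypot(x,y);t=np.arctan2(r,z); return np.array([K[0,2]+K[0,0]*t*x/r,K[1,2]+K[0,0]*t*y/r])
    return np.array([K[0,2]+K[0,0]*x/z,K[1,2]+K[1,1]*y/z])
E
python3 - <<'E'
from h import *
for n in ["top","side"]:
    for t in ["jamb_catch_grip","gate_catch_grip","jamb_catch","gate_catch","tote","gate","scanner","rack_beside","rack_empty","gel","marker"]:
        for r in nets.regions_of(n,t)[:2]:
            m=r["mask"];ys,xs=np.nonzero(m); print(n,t,round(r["p"],2),r["box"],m.sum(),xs.mean().round(1),ys.mean().round(1))
E
```

```text
top gate_catch_grip 0.77 [199.9, 169.3, 91.3, 40.7] 1373 241.2 191.1
top gate_catch_grip 0.44 [184.3, 89.8, 172.3, 130.5] 10062 282.5 162.1
top jamb_catch 0.62 [282.7, 195.5, 24.3, 17.5] 119 298.0 205.5
top jamb_catch 0.33 [248.4, 271.1, 40.0, 34.6] 757 267.3 287.8
top tote 0.85 [180.7, 94.5, 177.8, 127.4] 10375 282.5 162.3
top gate 0.58 [198.4, 170.4, 96.7, 40.3] 1469 241.5 190.9
top scanner 0.69 [249.6, 269.4, 37.0, 36.8] 754 267.1 288.0
top rack_beside 0.73 [123.0, 173.8, 59.5, 69.6] 2808 152.5 208.1
top rack_empty 0.63 [358.4, 199.4, 41.5, 71.1] 2344 381.2 234.0
top gel 0.61 [312.6, 247.9, 27.4, 25.1] 561 324.8 259.5
top marker 0.66 [351.8, 284.4, 19.6, 47.3] 357 360.8 306.5
side jamb_catch_grip 0.79 [145.5, 162.7, 127.4, 123.8] 7726 219.7 225.4
side gate_catch_grip 0.65 [225.3, 188.5, 39.3, 87.7] 1451 248.2 233.1
side jamb_catch 0.54 [258.4, 175.0, 11.6, 36.7] 235 265.4 189.0
side jamb_catch 0.54 [212.6, 289.6, 77.9, 73.5] 4292 253.3 328.5
side gate_catch 0.73 [254.4, 188.4, 10.1, 16.7] 144 257.8 197.1
side tote 0.96 [143.1, 164.6, 133.5, 121.0] 7977 219.1 224.9
side tote 0.51 [203.4, 171.0, 20.6, 45.5] 625 210.8 195.4
side gate 0.63 [225.9, 188.7, 39.1, 87.9] 1462 248.2 233.0
side scanner 0.7 [319.9, 204.8, 34.2, 47.9] 1046 335.4 229.2
side scanner 0.54 [199.8, 169.7, 24.8, 47.6] 716 210.9 195.3
side rack_beside 0.77 [211.3, 291.1, 83.2, 73.9] 4423 253.1 328.9
side rack_empty 0.73 [259.3, 153.3, 53.5, 38.2] 1217 289.8 171.3
side gel 0.97 [297.0, 179.7, 20.7, 34.6] 630 307.9 198.7
side marker 0.77 [328.1, 183.1, 36.8, 15.1] 198 344.6 190.1
```

Run:
```python
import cv2
a=cv2.imread('pics/top0.png')[85:225,170:370]; cv2.imwrite('pics/t_z.png',cv2.resize(a,None,fx=4,fy=4,interpolation=cv2.INTER_CUBIC))
a=cv2.imread('pics/side0.png')[150:300,140:340]; cv2.imwrite('pics/s_z.png',cv2.resize(a,None,fx=4,fy=4,interpolation=cv2.INTER_CUBIC))
```

```text
(no output)
```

View pics/t_z.png

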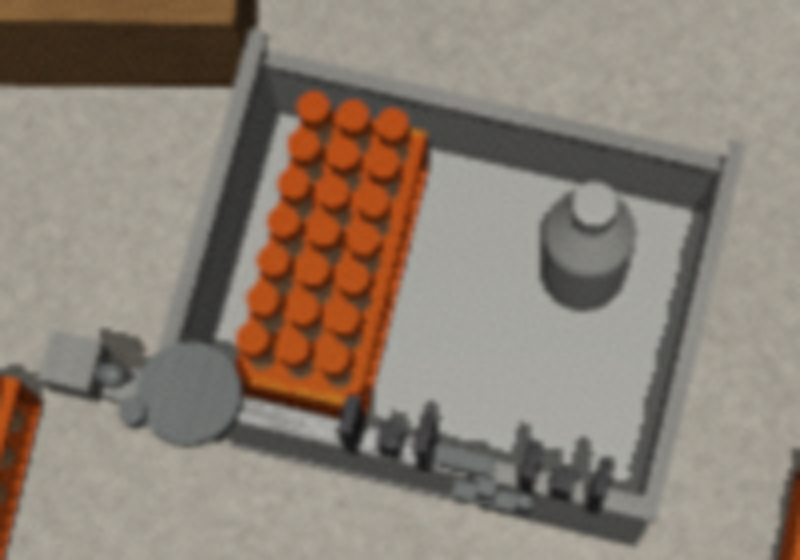

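View pics/s_z.png

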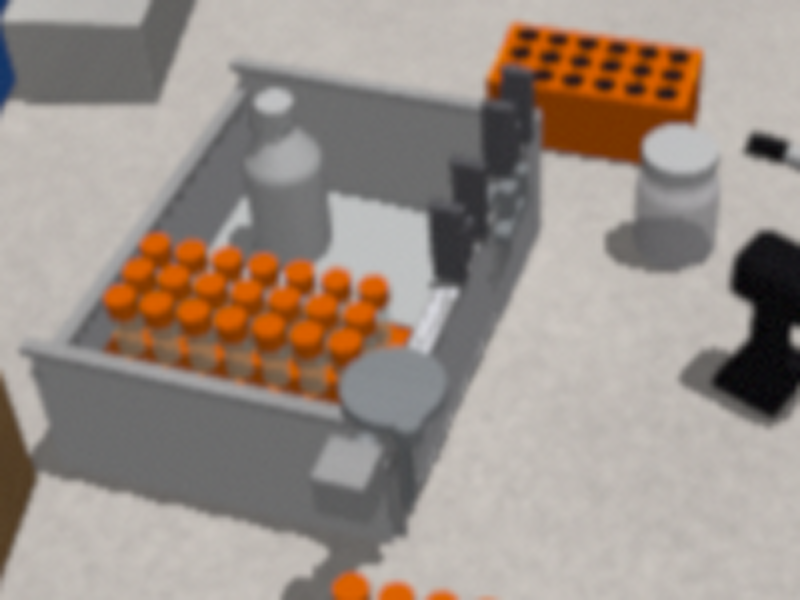

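Run:
```python
from h import *
from scipy.optimize import least_squares
zt=lambda u,v:(170+u/4,85+v/4)
zs=lambda u,v:(140+u/4,150+v/4)
H=.105
obs=[("top",zt(260,33),(.11,.15,H)),("top",zt(741,146),(.11,-.15,H)),("top",zt(656,503),(-.11,-.15,H)),
("side",zs(22,347),(.11,.15,H)),("side",zs(235,65),(.11,-.15,H)),("side",zs(541,115),(-.11,-.15,H)),("side",zs(395,535),(-.11,.15,0))]
def W(p,q):
    c,s=np.cos(p[2]),np.sin(p[2]); return np.array([p[0]+c*q[0]-s*q[1],p[1]+s*q[0]+c*q[1],q[2]])
f=lambda p:np.concatenate([proj(n,W(p,q))-uv for n,uv,q in obs])
r=least_squares(f,[.6,0,-.25],loss='soft_l1'); p=r.x;print(p,np.degrees(p[2]));print(f(p).reshape(-1,2))
for k,y in (("jamb",-.087),("gate",.013),("j2",-.085),("hinge",.135)): print(k,W(p,(-.11,y,.145)), W(p,(-.104,y,.145)))
# overlay
def box(x0,x1,y0,y1,z0,z1):return [(x,y,z) for z in(z0,z1) for x,y in((x0,y0),(x1,y0),(x1,y1),(x0,y1))]
for n,(u0,v0,w,h) in (("top",(170,85,200,140)),("side",(140,150,200,150))):
    im=cv2.resize(cv2.imread(f'pics/{n}0.png')[v0:v0+h,u0:u0+w],None,fx=4,fy=4,interpolation=cv2.INTER_CUBIC)
    bs=[box(-.11,.11,-.15,.15,0,.105)]
    for yc in(.015,-.085):
        for s in(-1,1): bs.append(box(-.115,-.093,yc+s*.021-.004,yc+s*.021+.004,.108,.168))
    for i,b in enumerate(bs):
        P=[tuple(int(round(4*t)) for t in proj(n,W(p,q))-(u0,v0)) for q in b]
        for a in range(4):
            for e in((a,(a+1)%4),(a+4,(a+1)%4+4),(a,a+4)): cv2.line(im,P[e[0]],P[e[1]],(0,255,0) if i==0 else (0,0,255),1)
    cv2.imwrite(f'pics/ov_{n}.png',im)
```

```text
[ 0.7478  0.0381 -0.2306] -13.212294073931755
[[-2.3223  0.6585]
 [ 0.5146  0.7265]
 [ 0.6216  1.2437]
 [-0.141   0.2126]
 [-0.096  -2.0041]
 [-3.5    -1.6678]
 [-2.0659  1.3527]]
jamb [ 0.6209 -0.0215  0.145 ] [ 0.6267 -0.0229  0.145 ]
gate [0.6437 0.0759 0.145 ] [0.6496 0.0745 0.145 ]
j2 [ 0.6213 -0.0196  0.145 ] [ 0.6272 -0.0209  0.145 ]
hinge [0.6716 0.1946 0.145 ] [0.6775 0.1933 0.145 ]
```

View pics/ov_top.png

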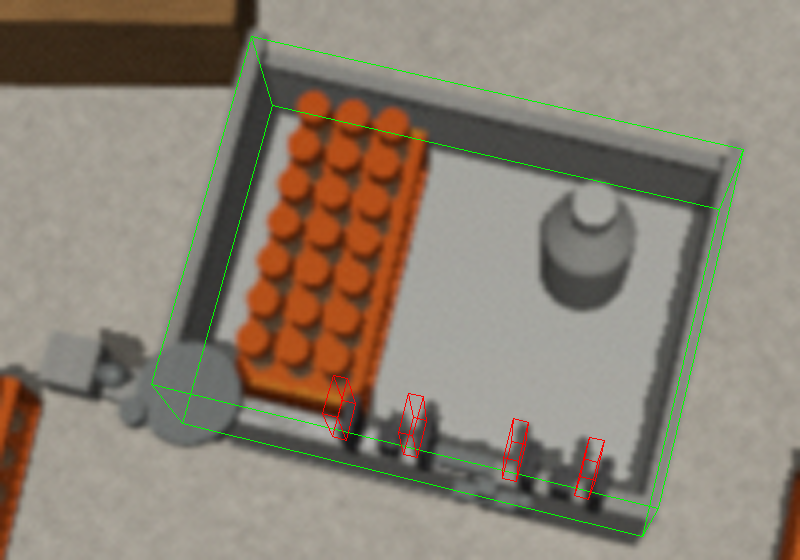

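View pics/ov_side.png

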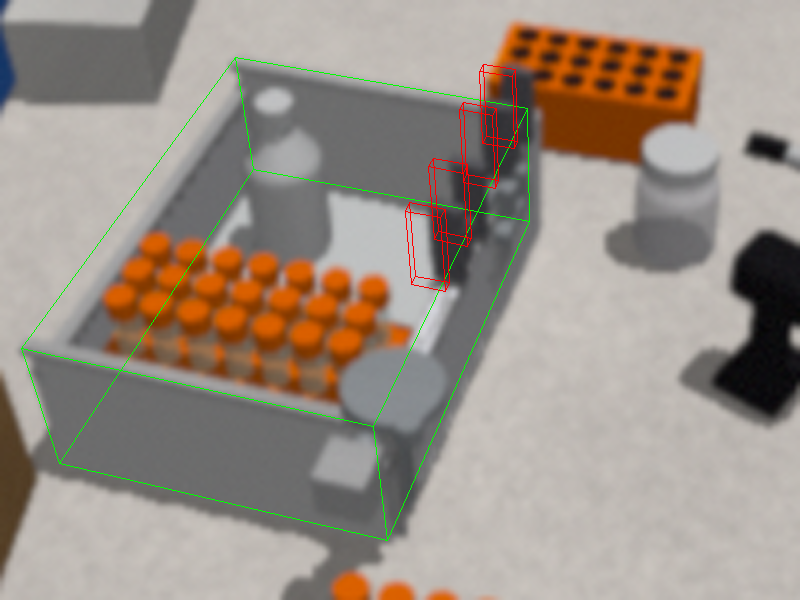

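```bash
cat >> h.py <<'E'
def Q(yaw): # tool down, tool y axis at heading yaw
    a=(yaw+np.pi/2)/2; return [0,np.cos(a),np.sin(a),0]
E
python3 - <<'E'
from h import *
q=Q(np.radians(76.8)); 
for k in (0,1):
  for pos,yaw in (((.62,-.02,.126),76.8),((.648,.075,.126),76.8),((.60,.09,.126),40),((.545,.215,.126),-9.)):
    print(k,pos,yaw,ik(pos,Q(np.radians(yaw)+k*np.pi)))
robot.move_pose([.60,-.0,.30],q)
im=vision.read_camera("wrist"); cv2.imwrite("pics/w1.png",im[:,:,::-1]); c=vision.calibration("wrist"); print(c["world_from_camera"]); s=readout.state(); print(s["clock"],s["position"],s["joints"])
im=vision.read_camera("top"); cv2.imwrite("pics/t1.png",im[:,:,::-1])
for t in ["jamb_catch","gate_catch","gate"]:
  for r in nets.regions_of("wrist",t)[:2]: print(t,r["p"],r["box"])
E
```

```text
0 (0.62, -0.02, 0.126) 76.8 [-0.2598  0.4854  0.3052  1.7809 -0.1796  0.9025  1.4644]
0 (0.648, 0.075, 0.126) 76.8 [-0.3487  0.5274  0.2381  1.6981 -0.1482  0.9337  1.287 ]
0 (0.6, 0.09, 0.126) 40 [-0.4785  0.4696  0.3498  1.8158 -0.2008  0.8908  0.6614]
0 (0.545, 0.215, 0.126) -9.0 [-0.749   0.4438  0.3973  1.8675 -0.2186  0.8728 -0.402 ]
1 (0.62, -0.02, 0.126) 76.8 [-0.5637  0.5722  0.7511  1.7984 -0.4687  0.9578 -1.416 ]
1 (0.648, 0.075, 0.126) 76.8 [-0.6397  0.6002  0.6733  1.716  -0.4377  0.9808 -1.6041]
1 (0.6, 0.09, 0.126) 40 [-0.9516  0.7137  1.1107  1.8408 -0.7334  1.0681 -1.995 ]
1 (0.545, 0.215, 0.126) -9.0 [-0.2593  0.4388 -0.2462  1.8378  0.1346  0.8811  2.4156]
[[ 0.2258 -0.9392 -0.2588  0.5291]
 [ 0.9742  0.2177  0.0598  0.0168]
 [ 0.0001 -0.2657  0.9641  0.461 ]
 [ 0.      0.      0.      1.    ]]
3.8667 [0.6001 0.0012 0.2998] [-0.4043  0.2991  0.4305  1.6379 -0.131   1.2335  1.3951]
jamb_catch 0.73 [275.6, 186.1, 42.4, 47.0]
gate_catch 0.93 [301.3, 196.6, 45.8, 37.4]
gate 0.7 [299.8, 180.8, 175.7, 54.7]
```

View pics/w1.png

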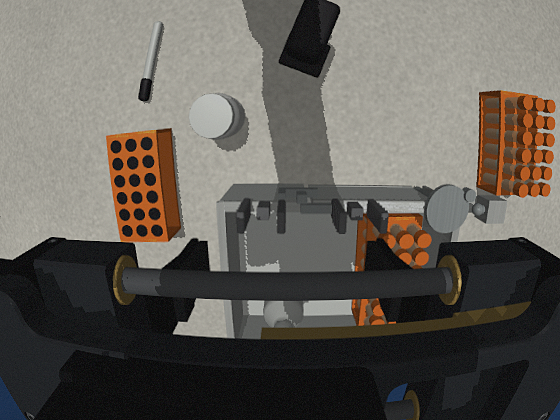

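Run:
```python
import cv2
a=cv2.imread('pics/w1.png')[170:250,200:500]; cv2.imwrite('pics/w1z.png',cv2.resize(a,(800,214),interpolation=cv2.INTER_CUBIC))
a=cv2.imread('pics/w1.png')[170:250,215:415]; cv2.imwrite('pics/w1y.png',cv2.resize(a,None,fx=4,fy=4,interpolation=cv2.INTER_CUBIC))
```

```text
(no output)
```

View pics/w1y.png

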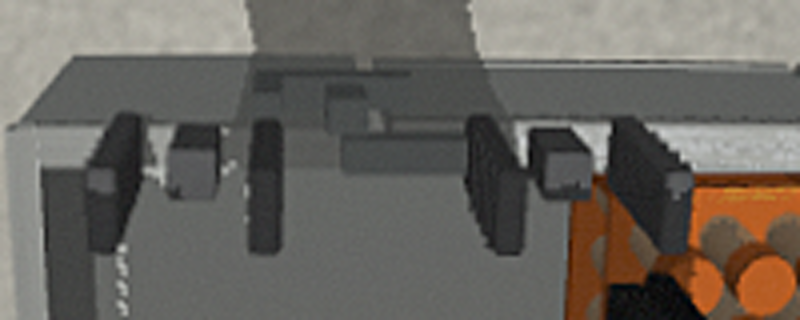

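Run:
```python
from h import *
pts={}
for k,(a,b) in dict(JR=((101,168),(102,251)),JL=((265,168),(265,252)),GR=((510,170),(510,252)),GL=((678,172),(677,253))).items():
    A,B=[at("wrist",214.6+u/4,169.6+v/4,.168) for u,v in(a,b)]; pts[k]=(A+B)/2; print(k,A,B,np.linalg.norm(A-B),np.degrees(np.arctan2(*(B-A)[1::-1])))
J=(pts["JR"]+pts["JL"])/2;G=(pts["GR"]+pts["GL"])/2
d=G-J; print(J,G,np.linalg.norm(d),np.degrees(np.arctan2(-d[0],d[1])*-1), [np.linalg.norm(pts[a]-pts[b]) for a,b in(("JR","JL"),("GR","GL"))])
# rim points: front-right corner, rim line
for u,v in ((12,125),(75,57)): print(at("wrist",214.6+u/4,169.6+v/4,.105))
c=vision.calibration("wrist")
```

```text
JR [ 0.6013 -0.0461  0.168 ] [ 0.6215 -0.0515  0.168 ] 0.0208210505783066 -14.88206566909124
JL [ 0.6101 -0.0084  0.168 ] [ 0.6305 -0.0132  0.168 ] 0.020921464191916147 -13.416440209307915
GR [0.6238 0.048  0.168 ] [0.6441 0.0443 0.168 ] 0.02066209514661814 -10.213398952089591
GL [0.6338 0.0886 0.168 ] [0.6545 0.0854 0.168 ] 0.0209006811475104 -8.616444191289
[ 0.6158 -0.0298  0.168 ] [0.6391 0.0666 0.168 ] 0.0991279699716522 13.54202651194917 [np.float64(0.03903352234061641), np.float64(0.04209165451153058)]
[ 0.5986 -0.0814  0.105 ]
[ 0.5838 -0.0583  0.105 ]
```

Run:
```python
from h import *
th=np.radians(-13.4);ex=np.array([np.cos(th),np.sin(th)]);ey=np.array([-np.sin(th),np.cos(th)])
J=np.array([.6158,-.0298]);
for n,(u0,v0,w,h) in (("top",(170,85,200,140)),("side",(140,150,200,150))):
    im=cv2.resize(cv2.imread(f'pics/{n}0.png')[v0:v0+h,u0:u0+w],None,fx=4,fy=4,interpolation=cv2.INTER_CUBIC)
    for yc in(0,.1):
        for s in(-1,1):
            P=[]
            for z in(.108,.168):
                for x,y in((-.011,-.004),(.011,-.004),(.011,.004),(-.011,.004)):
                    q=J+ex*x+ey*(yc+s*.021+y); P.append(tuple(int(round(4*t)) for t in proj(n,[*q,z])-(u0,v0)))
            for a in range(4):
                for e in((a,(a+1)%4),(a+4,(a+1)%4+4),(a,a+4)): cv2.line(im,P[e[0]],P[e[1]],(0,0,255),1)
    cv2.imwrite(f'pics/ov2_{n}.png',im[250:] if n=="top" else im[:350,350:650])
```

```text
(no output)
```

View pics/ov2_top.png

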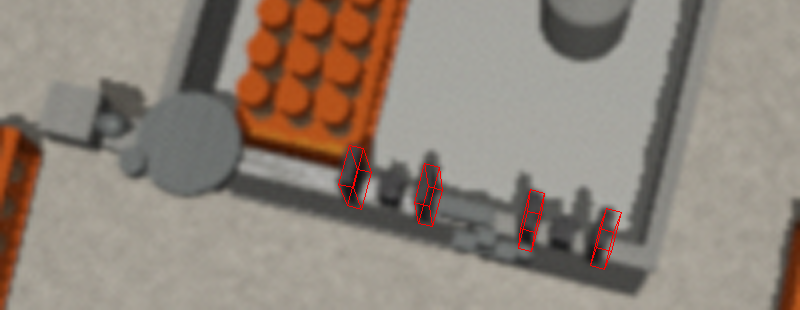

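View pics/ov2_side.png

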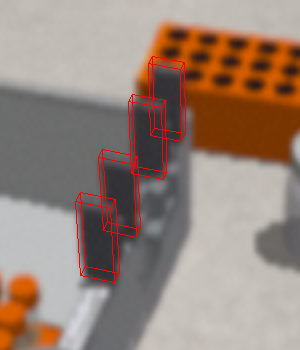

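Run:
```python
from h import *
th=np.radians(-13.4);yaw=th+np.pi/2
J=np.array([.6155,-.0294])
robot.move_pose([*J,.21],Q(yaw))
print(readout.state()["position"],readout.state()["grip_width"],readout.state()["wrist_force"])
print(robot.move_linear([*J,.130],rate=.1,until_force=8))
s=readout.state();print(s["position"],s["wrist_force"])
cv2.imwrite("pics/w2.png",vision.read_camera("wrist")[:,:,::-1])
claw.set_gripper(.031)
s=readout.state();print(s["clock"],s["position"],s["wrist_force"],s["grip_width"])
cv2.imwrite("pics/w3.png",vision.read_camera("wrist")[:,:,::-1])
```

```text
[ 0.6157 -0.0292  0.2103] 0.08685324472728002 [-0.2379  0.2526  0.4533]
False
[ 0.6161 -0.0295  0.1308] [ 0.7781  0.0201 -0.1922]
6.6667 [ 0.6157 -0.0285  0.13  ] [ 1.5149  4.2644 -0.2409] 0.0312689291353991
```

View pics/w3.png

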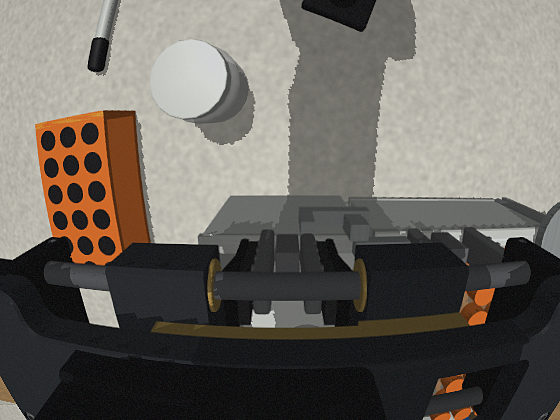

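Run:
```python
from h import *
claw.set_gripper(.029); robot.sleep(.3)
s=readout.state();print(s["clock"],s["position"],s["wrist_force"],s["grip_width"])
claw.set_gripper(.087)
s=readout.state();print(s["clock"],s["position"],s["wrist_force"],s["grip_width"])
robot.move_linear([.6155,-.0294,.215],rate=.15)
cv2.imwrite("pics/w4.png",vision.read_camera("wrist")[:,:,::-1]); np.save("w4.npy",vision.calibration("wrist")["world_from_camera"])
a=cv2.imread('pics/w4.png')[170:300,200:400]; cv2.imwrite('pics/w4z.png',cv2.resize(a,None,fx=4,fy=4,interpolation=cv2.INTER_CUBIC))
```

```text
7.3083 [ 0.6157 -0.0285  0.1301] [ 1.162   3.8418 -0.0361] 0.029210164889295266
8.4667 [ 0.6155 -0.0294  0.13  ] [ 0.7759  0.3782 -0.9516] 0.08689192175161826
```

View pics/w4z.png

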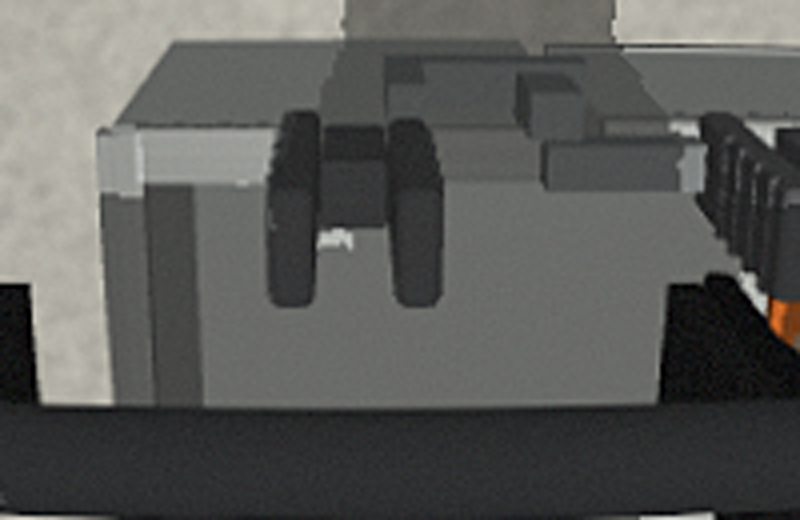

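Run:
```python
from h import *
im=cv2.imread('pics/top0.png')
for z in (.105,.12,.145): print(z,at("top",217.5,183.2,z))
th=np.radians(-13.4);yaw=th+np.pi/2
G=np.array([.6388,.0682])
robot.move_linear([*G,.215],orientation=Q(yaw))
cv2.imwrite("pics/w5.png",vision.read_camera("wrist")[:,:,::-1])
a=cv2.imread('pics/w5.png')[150:300,200:400]; cv2.imwrite('pics/w5z.png',cv2.resize(a,None,fx=4,fy=4,interpolation=cv2.INTER_CUBIC))
for z in(.168,):
  for y in(-.05,-.021,.021): 
    e=G+y*np.array([.2317,.9728]); print(y,(proj("wrist",[*e,z])-(200,150))*4)
```

```text
0.105 [0.6703 0.1862 0.105 ]
0.12 [0.6668 0.1836 0.12  ]
0.145 [0.6609 0.1791 0.145 ]
-0.05 [ 72.3649 315.5768]
-0.021 [239.629  316.4456]
0.021 [486.8716 316.0121]
```

View pics/w5z.png

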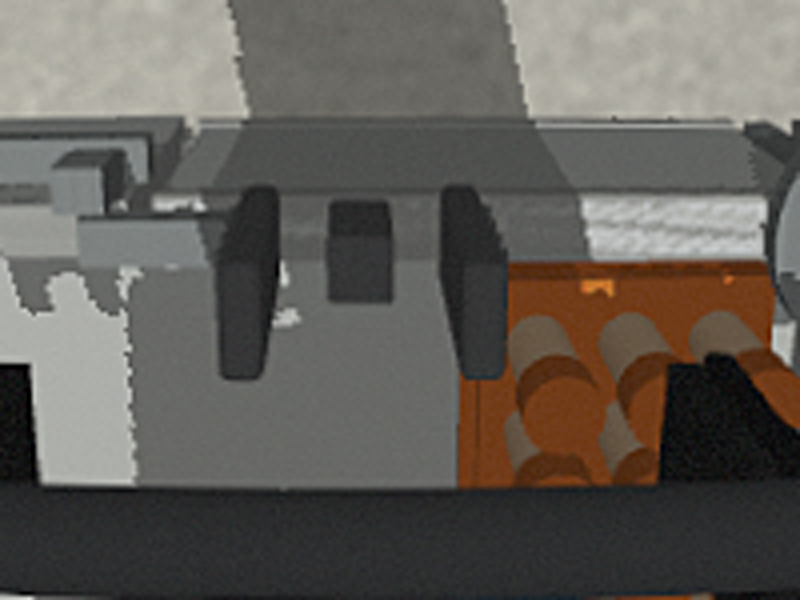

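Run:
```python
from h import *
G=np.array([.6388,.0682])
print(robot.move_linear([*G,.130],rate=.1,until_force=8))
claw.set_gripper(.029); robot.sleep(.15)
s=readout.state();print(s["clock"],s["position"],s["wrist_force"],s["grip_width"])
im=vision.read_camera("wrist");cv2.imwrite("pics/w6.png",im[:,:,::-1])
```

```text
False
12.4 [0.639  0.0689 0.1301] [0.7779 5.038  0.4956] 0.02930061567992039
```

View pics/w6.png

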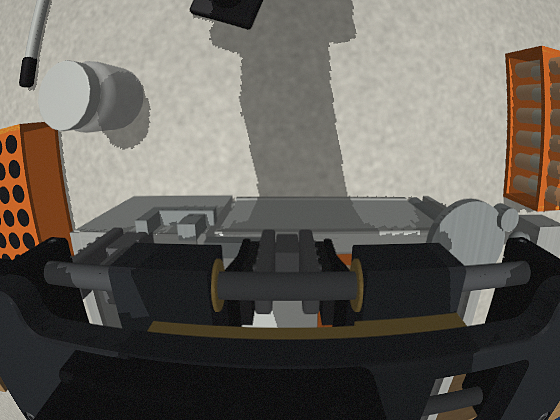

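```bash
cat > sw.py <<'E'
from h import *
import sys
th=np.radians(-13.4);yaw=th+np.pi/2
r=.1200; Hh=np.array([.6388,.0688])+r*np.array([-np.sin(th),np.cos(th)])
def P(t):
    a=th-t-np.pi/2; return [Hh[0]+r*np.cos(a),Hh[1]+r*np.sin(a),.130]
def go(ts,rate):
    for t in ts:
        robot.move_linear(P(t),rate=rate,orientation=Q(yaw-t))
        s=readout.state();p=s["position"][:2]-Hh; a=np.arctan2(p[1],p[0])
        f=s["wrist_force"]; rad=p/np.hypot(*p); tan=np.array([rad[1],-rad[0]])
        print(round(t,2),"clk %.2f"%s["clock"],"ang %.3f rad %.4f"%((th-np.pi/2-a)%(2*np.pi),np.hypot(*p)),"Frad %.1f Ftan %.1f Fz %.1f"%(f[:2]@rad,f[:2]@tan,f[2]),"M",s["moment"],"w %.4f"%s["grip_width"],flush=True)
E
python3 - <<'E'
from sw import *
go([.06,.12,.2],.08)
cv2.imwrite("pics/w7.png",vision.read_camera("wrist")[:,:,::-1])
cv2.imwrite("pics/t7.png",vision.read_camera("top")[:,:,::-1])
a=cv2.imread('pics/t7.png')[85:225,170:370]; cv2.imwrite('pics/t7z.png',cv2.resize(a,None,fx=4,fy=4,interpolation=cv2.INTER_CUBIC))
E
```

```text
0.06 clk 12.70 ang 0.058 rad 0.1198 Frad -4.2 Ftan -1.1 Fz -0.0 M [ 0.7176 -0.3428  0.032 ] w 0.0292
0.12 clk 12.95 ang 0.116 rad 0.1197 Frad -4.0 Ftan -0.5 Fz -0.9 M [ 0.8192 -0.3679  0.0827] w 0.0292
0.2 clk 13.22 ang 0.196 rad 0.1196 Frad -5.0 Ftan -0.9 Fz -0.4 M [ 0.9109 -0.4147  0.0926] w 0.0289
```

View pics/w7.png

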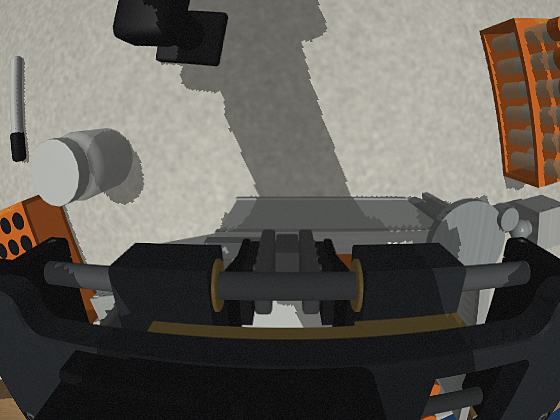

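The wrist picture shows the gate moving with the gripper, because the panel stays at the same image position while the tote and jamb rotate away. Forces are low, so I'll continue through the detent.

Run:
```python
from sw import *
go([.28,.36,.44,.52,.6,.68,.76,.86,.96],.06)
cv2.imwrite("pics/w8.png",vision.read_camera("wrist")[:,:,::-1])
```

```text
0.28 clk 13.62 ang 0.276 rad 0.1195 Frad -4.5 Ftan -0.0 Fz -1.2 M [ 0.9954 -0.6017  0.1154] w 0.0295
0.36 clk 13.93 ang 0.353 rad 0.1195 Frad -6.6 Ftan -0.7 Fz -1.8 M [ 0.9656 -0.757   0.1381] w 0.0293
0.44 clk 14.24 ang 0.422 rad 0.1195 Frad -5.9 Ftan -3.4 Fz -4.9 M [ 0.5978 -1.3029  0.046 ] w 0.0291
0.52 clk 14.55 ang 0.501 rad 0.1194 Frad -5.7 Ftan -4.1 Fz -4.9 M [ 0.3356 -1.4143  0.0208] w 0.0295
0.6 clk 14.86 ang 0.594 rad 0.1193 Frad -6.3 Ftan -1.8 Fz -4.7 M [ 0.603  -1.0918  0.0075] w 0.0294
0.68 clk 15.17 ang 0.684 rad 0.1191 Frad -4.7 Ftan 3.6 Fz -1.2 M [ 1.3404 -0.4205 -0.2259] w 0.0291
0.76 clk 15.47 ang 0.769 rad 0.1190 Frad -4.6 Ftan 4.1 Fz -1.5 M [ 1.3713 -0.404  -0.202 ] w 0.0292
0.86 clk 15.82 ang 0.854 rad 0.1189 Frad -6.0 Ftan 1.6 Fz -2.6 M [ 0.9663 -0.7859  0.1792] w 0.0292
0.96 clk 16.18 ang 0.944 rad 0.1188 Frad -6.6 Ftan -0.3 Fz -4.4 M [ 0.4729 -1.1263  0.2858] w 0.0289
```

View pics/w8.png

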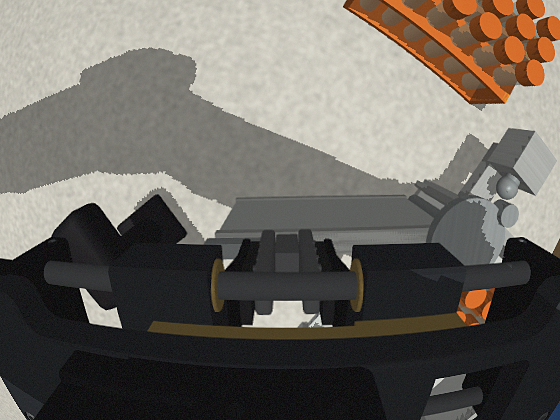

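Run:
```python
from sw import *
go([1.06,1.16,1.26,1.36,1.46,1.54],.06)
robot.sleep(.4)
s=readout.state();print(s["clock"],s["position"],s["wrist_force"],s["grip_width"],s["qd"])
for n in("wrist","top","side"): cv2.imwrite(f"pics/{n}9.png",vision.read_camera(n)[:,:,::-1])
a=cv2.imread('pics/top9.png')[85:325,120:420]; cv2.imwrite('pics/top9z.png',cv2.resize(a,(750,600),interpolation=cv2.INTER_CUBIC))
```

```text
1.06 clk 16.57 ang 1.042 rad 0.1188 Frad -5.8 Ftan -0.5 Fz -4.7 M [ 0.2996 -1.141   0.3399] w 0.0293
1.16 clk 16.93 ang 1.141 rad 0.1187 Frad -5.7 Ftan 0.3 Fz -3.6 M [ 0.2148 -1.0537  0.2918] w 0.0293
1.26 clk 17.27 ang 1.241 rad 0.1187 Frad -5.2 Ftan -0.6 Fz -3.5 M [ 0.0628 -1.0481  0.3023] w 0.0294
1.36 clk 17.62 ang 1.339 rad 0.1186 Frad -5.5 Ftan 0.2 Fz -3.6 M [-0.1657 -0.9757  0.3669] w 0.0292
1.46 clk 17.98 ang 1.439 rad 0.1186 Frad -5.1 Ftan -1.7 Fz -3.9 M [-0.2147 -0.9613  0.3353] w 0.0292
1.54 clk 18.28 ang 1.520 rad 0.1186 Frad -5.2 Ftan -1.1 Fz -3.0 M [-0.3232 -0.9508  0.3192] w 0.0294
18.6833 [0.5499 0.207  0.1301] [ 6.1345 -0.5551 -3.1193] 0.02960923353834141 [ 0.0009 -0.001  -0.      0.0011  0.0005  0.0007 -0.0005]
```

View pics/wrist9.png

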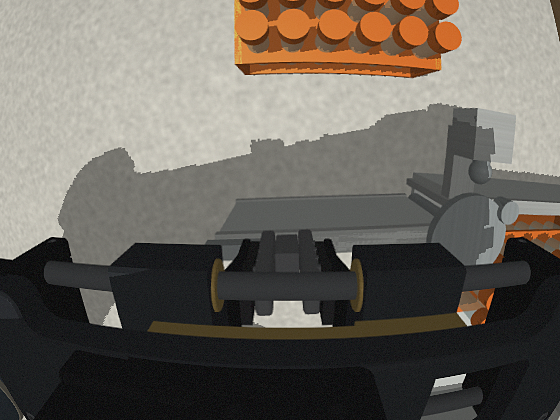

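View pics/top9z.png

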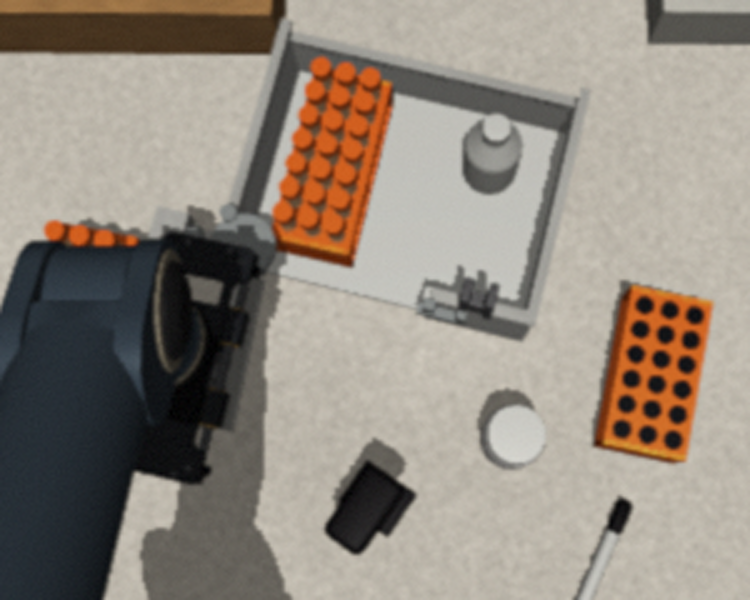

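View pics/side9.png

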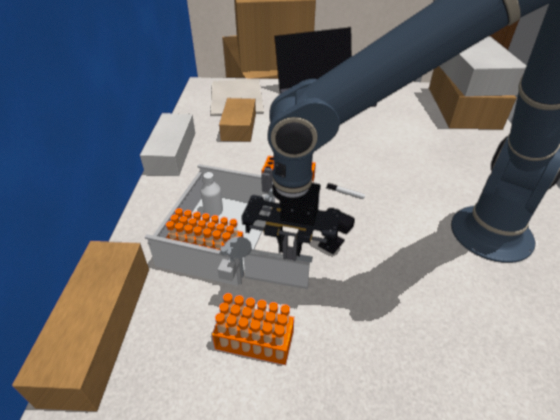

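The gate stands about square to the tote front. The side view shows the panel running from (240,265) to (310,270), held at the catch. In the top view the jamb paddles are still squeezed, and every bystander in view is where it started. I'm handing it in.

Run:
```python
from h import *
s=readout.state();print(s["clock"],s["qd"],s["grip_width"],s["wrist_force"])
job.job_done()
s=readout.state();print(s["clock"],s["position"],s["grip_width"],s["wrist_force"])
```

```text
18.8333 [-0.0004 -0.0005  0.0019 -0.0014 -0.0004 -0.     -0.0004] 0.029328716851892492 [ 5.8591 -1.984  -3.5918]
the job is handed in; nothing more can be done
the job is handed in; nothing more can be done
```

The tote is open: the gate stands about square to the front, still held by the gripper, and I handed the job in at about 18.8 s. No verdict was given.

- **Jamb catch:** I squeezed it fully, with the gripper closed to 29.2 mm, then released it. Later pictures show its paddles still back.
- **Gate:** I squeezed the gate catch the same way and kept it pinched while swinging the gate past the detent to about 1.52 rad, judged from the gripper's position.
- **Last checks:**
  - The arm was still and the gripper was closed to 29.3 mm on the catch.
  - Force on the tool was about 7 N; the highest I read during the swing was about 9 N.
  - The pictures showed no bystander moved. This was by eye only. In the top view the arm covers most of `rack_beside`, but the side view shows it in place.
- **Disagreements:** My first tote fit from the rim corners was about 10 mm off at the catches, so I used the wrist-camera measurement instead. Both pinches were about 1 mm off centre, giving a steady 4 to 5 N sideways on the tool.

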